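# Load the last tube and draw the index pin of the filling turntable

### The job

One cup of the filling turntable's carousel is still empty: take the long tube from the wire rack, stand it upright in that cup and lower it right to the bottom before you let go of it. Then pull the turntable's spring-loaded index pin fully back by its knob and keep holding it there, clear of its hole, so that I can turn the carousel; finish while still holding it out. Do not turn the carousel yourself, and leave the other tubes and the things on the bench as they are.

Things in the scene. Friction and masses are not known exactly. Their poses are not given: they have to be found in the camera images.
- long_tube_mid (a point): the long tube to load: open plastic test tube, frosted white, 125 mm long, 16 mm across (17.6 mm at the rim bead), about 22 g, standing in a cell of the wire rack. Point: its centre, on the axis 62.5 mm above its foot; z runs along it to its mouth. It is the only long one in the rack; the others there are 72 mm, so its upper 50 mm stands clear above them
- long_tube_foot (a point): the centre of the long tube's foot: its lower end, flat over 9 mm and bevelled over the lowest 5 mm
- rack: bare steel wire test-tube rack, 150 x 50 mm, fixed; origin under its centre on the bench, x along its length. Two rows of six square cells (25 mm apart, openings 21 mm), upper wires 64 mm above the bench, tube feet 5 mm above the bench
- turntable: manual tube-filling turntable, fixed: round grey base, radius 108 mm; origin on the bench under its spindle, z up. The index plunger lies along its local -x. A bottle-top dispenser (amber bottle 96 mm across, 338 mm tall in all) stands 190 mm from the spindle, 30 degrees clockwise from +x seen from above, its spout ending 209 mm up over the cup there
- carousel: aluminium disc, 220 mm across, 20 mm thick, turning on the turntable's spindle, with six round cups at 75 mm radius, 60 degrees apart; the pin locks it by entering one of six 10 mm holes in its rim, 12 mm deep. Origin: centre of its underside, 40 mm up; axes along the turntable's while locked. Five cups hold long tubes, tops 188 mm above the bench
- empty_cup (a point): the one empty cup of the carousel: the centre of its inner floor, 63 mm above the bench, z up. Bore 19 mm across and 40 mm deep, mouth flared, outer width 26 mm (32 mm at the rim); it lies 75 mm from the spindle, 30 degrees clockwise (seen from above) from the plunger's direction
- empty_cup_mouth (a point): the centre of the empty cup's mouth, 103 mm above the bench
- knob (a point): pull knob of the index plunger, knurled metal, axis level along the turntable's local x. Point: on the axis, 50 mm up, mid of the waist (28 mm long, 22 mm thick); a lip 28 mm across, 5 mm long, ends it outwards. Inwards, 1 mm from the waist's end: a fixed collar, then a bracket 40 mm wide, 70 mm high, its face 25 mm from this point. Free from above and beside; pulls out along turntable -x and carries this point
- plunger (a joint): how far the index plunger is drawn out, in m: 0 = home, pin 12 mm deep in the carousel's rim; 0.012 = tip at the mouth of the hole; 0.016 = fully back against its stop. A spring pushes it home with about 6 N at 0 and 11 N at 0.016; let go, it springs back
- loaded_1: a long tube like the first, already standing in a cup of the carousel (leave it); origin at its foot, z up
- loaded_2: a long tube like the first, already standing in a cup of the carousel (leave it); origin at its foot, z up
- loaded_3: a long tube like the first, already standing in a cup of the carousel (leave it); origin at its foot, z up
- loaded_4: a long tube like the first, already standing in a cup of the carousel (leave it); origin at its foot, z up
- loaded_5: a long tube like the first, already standing in a cup of the carousel (leave it); origin at its foot, z up
- short_1: a short tube, 72 mm long and 16 mm across, in the wire rack (leave it); origin at its foot, z up
- short_2: a short tube, 72 mm long and 16 mm across, in the wire rack (leave it); origin at its foot, z up
- short_3: a short tube, 72 mm long and 16 mm across, in the wire rack (leave it); origin at its foot, z up
- marker_1: a marker pen lying on the bench, 130 mm long, 19 mm thick (leave it); origin under its middle, x along it
- marker_2: a marker pen lying on the bench, 130 mm long, 19 mm thick (leave it); origin under its middle, x along it
- petri_stack: a stack of four petri dishes on the bench, 91 mm across, 64 mm high (leave it); origin under its centre

How it is judged:
By the outcome, as a careful person would: the job done as asked, in the order asked, and still so for the second after the job is handed in, while the arm keeps its last pose, push and grip.
It also fails if it takes over 48 s, if anything falls off the work surface, if the arm or the gripper's body presses on something with over 40 N, if the wrist force passes 120 N, or if a joint passes its speed limit or range.

### The arm

A 6-joint arm with a two-finger parallel gripper is mounted at the origin on the work surface. World frame = base frame: x ahead of the robot, y to its left, z up, the work surface at z = 0. Lengths are in mm, angles in rad, forces in N, time in s.
With the tool pointing down it reaches from about 275 to 750 mm from the base axis. Payload 10.2 kg.
Tool frame: the origin (TCP) lies midway between the tips of the shut fingers; the grasp point (between the pads) lies 19 mm behind it (ctrl.tcp_to_grasp is the z of the grasp point in the tool frame, in mm); z points along the fingers, y is the direction in which the jaws open and shut (so a half turn about z gives the same grasp; the last joint's range is limited). The gripper opens to 85 mm and grips with 20 to 120 N. Pads are 22 mm wide; open, the fingers measure 114 mm over their backs; the gripper's body (76 mm by 85 mm) begins 54 mm behind the grasp point. The pads swing forward as they close: fully open they stand 13 mm farther back than shut.
Start: joints at [0.901, 0.313, 1.498, -0, 1.331, -0.223], TCP at [226.856, 473.463, 231.294] pointing down, gripper open.
Joint ranges: [-2.94, 2.94], [-0.97, 2.17], [0.19, 2.56], [-1.23, 4.37], [0.02, 3.11], [-2.88, 2.88]. Speed limits (rad/s): [2.39, 2.39, 3.01, 3.14, 3.14, 3.14].

### API

Orientations are given as a unit quaternion [w, x, y, z].
In Python, from rig import sensors, capture, order, ctrl gives the robot as it stands. The module is installed in compiled form; this text tells all that it offers.
- The arm moves only by the tool play_rows, never from a script. Its argument "deltas" is a list of rows, each a list of 7 numbers: the shift along the world's x, y, z in units of 40 mm (1.0 is 40 mm), then the turn, a rotation vector about the world's x, y, z in units of 6 degrees (1.0 is 6 degrees), then the opening, from -1 (shut) to 1 (fully open). A call has 1 to 8 rows; each row shifts and turns the commanded pose from where the row before left it; what a row does not reach is not made up. A row lasts 1/12 s, in which the tool goes at most 41.7 mm and 7.16 degrees, less where a joint would pass 70% of its speed; a pose out of reach is approached as far as the arm can. A call is refused whole if a number of a shift passes 1 or a number of a turn 1, either way. A call with a gripper value outside its range is refused whole. The fingers move at their own pace and stop on an object; "squeeze" is the grip in N (left out, the last holds). Time passes only in rows, so rows that do not move let the fingers close. It gives the time, the measured TCP pose, the force and the opening at its end, in the units of the state.
- sensors.sense(): the state, without advancing time (a new reading comes with each control period).
- capture(name): name is "scene" or "top"; returns a dict with "pixels" (420x560x3 uint8, red, green, blue), "z_map" (420x560 float32, mm along the optical axis (not along the pixel's ray), 0 where there is no reading), "fx", "fy", "cx", "cy" (pixels), "eye" and "rotation" of the camera in the world. Camera axes: x right, y down, z forward; pixel columns grow to the right and rows downward; lengths in mm; the calibration is good to about 2 mm. A picture is of the moment at which its call begins.
- order.finish_job(): hands the job in, once; it reports no verdict.
The state is a dict: "time_s": time; "joints": joint angles; "dq": joint speeds; "tau": joint torques, N m; "eef_pos": TCP position; "ee_rot": TCP orientation; "force": force on the tool from outside, world axes, zero at the start; "wrist_torque": the same for the moment, N m; "grip_width": opening from 0.0 (shut) to 1.0 (fully open).
Only numpy, scipy, OpenCV 4.12 (cv2) and the standard library are available. Lean on these libraries where they do the work, as an engineer would, in place of code of your own. Each camera call takes 0.05 s, during which the arm holds its last target. There are 200 camera calls.

## Working session

There is one attempt and no reset: what is moved stays moved. The work goes in short steps, Python scripts to look and compute and a tool call to move; the robot and the scene stay as the last step left them, time stands still between calls to the robot, and variables do not carry over. Pictures are saved under pics/ and viewed, about 8 in all and at most 12, crops included, and the job is handed in when it is done.

Besides the shell and the picture viewer there is one more tool, called after ">>>" by a JSON object that holds its "fn" and its "kwargs", one argument or row to a line. play_rows: Moves the arm, as the interface text tells. Its arguments: {"type":"object","properties":{"deltas":{"type":"array","items":{"type":"array","items":{"type":"number"}}},"squeeze":{"type":"number"}},"required":["deltas"]}

```bash
mkdir -p pics; cat > h.py <<'E'
import numpy as np, cv2
from rig import sensors, capture, order, ctrl
def world(c,u,v,z):  # u,v pixel arrays, z depth
    p=np.stack([(u-c['cx'])/c['fx']*z,(v-c['cy'])/c['fy']*z,z],-1)
    return p@np.array(c['rotation']).T+np.array(c['eye'])
def cloud(c):
    v,u=np.mgrid[0:420,0:560]
    return world(c,u.astype(float),v.astype(float),c['z_map'].astype(float))
def plane(c,u,v,h):
    d=world(c,np.float64(u),np.float64(v),np.float64(1))-np.array(c['eye'])
    e=np.array(c['eye']); return e+d*(h-e[2])/d[2]
E
python3 - <<'E'
from h import *
import pickle
for n in("scene","top"):
    c=capture(n); pickle.dump(c,open(n+'.pkl','wb'))
    cv2.imwrite(f'pics/{n}0.png',c['pixels'][:,:,::-1]); print(n,c['eye'],c['rotation'],c['fx'],(c['z_map']>0).mean())
print(sensors.sense(),ctrl.tcp_to_grasp)
E
```

```text
scene [1111.26019706  301.85249612  518.67300054] [-0.25997929  0.50321412  0.73141189 -0.37976698] 443.86014330063364 0.9961479591836735
top [443.88733533  73.3572267  712.36560038] [ 0.07400995 -0.69551113  0.71279977 -0.05199304] 383.24653867517264 0.9961011904761905
{'time_s': 0.1, 'joints': array([ 9.00581804e-01,  3.13397746e-01,  1.49833908e+00, -2.00393864e-05,
        1.33097458e+00, -2.23363041e-01]), 'dq': array([-0.00180387, -0.00221998, -0.00274369, -0.00030258,  0.00022743,
        0.001179  ]), 'tau': array([ 2.82462475e-03, -4.12894607e+01, -2.60142696e+01, -1.74606489e-04,
        3.01841239e-03,  5.60994621e-06]), 'eef_pos': array([226.7277393 , 473.27857533, 230.79869738]), 'ee_rot': array([-2.32913647e-04,  2.21569147e-01,  9.75144502e-01, -5.08670738e-04]), 'force': array([-0.67033449,  0.13098777,  1.2929039 ]), 'wrist_torque': array([0.03581246, 0.02244373, 0.0190889 ]), 'grip_width': 1.0008808569335783} -18.700000000000003
```

View pics/scene0.png

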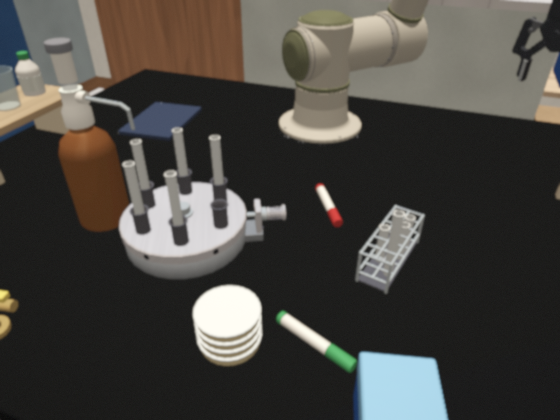

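View pics/top0.png

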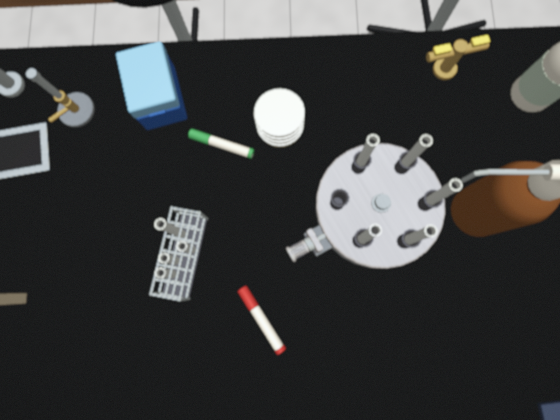

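```bash
python3 - <<'E'
s=open('h.py').read()
s=s.replace("import numpy as np, cv2","import numpy as np, cv2\nfrom scipy.spatial.transform import Rotation as R")
s=s.replace("np.array(c['rotation']).T","R.from_quat(np.array(c['rotation'])[[1,2,3,0]]).as_matrix().T")
open('h.py','w').write(s)
from h import *
import pickle
c=pickle.load(open('scene.pkl','rb'));t=pickle.load(open('top.pkl','rb'))
a=cv2.resize(c['pixels'][190:300,340:440],None,fx=4,fy=4,interpolation=2)[:,:,::-1]
b=cv2.resize(t['pixels'][195:310,140:235],None,fx=4,fy=4,interpolation=2)[:,:,::-1]
im=np.zeros((460,800,3),np.uint8); im[:440,:400]=a; im[:460,410:790]=b
cv2.imwrite('pics/crop.png',im)
P=cloud(t); 
for (u,v) in [(20,400),(280,400),(280,115),(381,202),(160,224),(182,246),(340,200)]: print(u,v,P[v,u].round(1))
# heights histogram over the rack region
Q=P[200:305,145:215]; print((Q[...,2]>100).sum(),(Q[...,2]>70).sum())
Ps=cloud(c); Q=Ps[190:300,340:440];print(Ps[340,100],Q[...,2].max())
E
```

```text
20 400 [253.9 561.6   1.3]
280 400 [ 2.477e+02  1.003e+02 -2.000e-01]
280 115 [746.6  87.3  64.1]
381 202 [578.  -79.1  77.9]
160 224 [543.9 280.7 118.1]
182 246 [513.8 260.2  63.8]
340 200 [586.6 -12.7  63.4]
181 396
[ 8.18489884e+02 -8.35314457e+01 -4.63420027e-01] 518.6730005439839
```

View pics/crop.png

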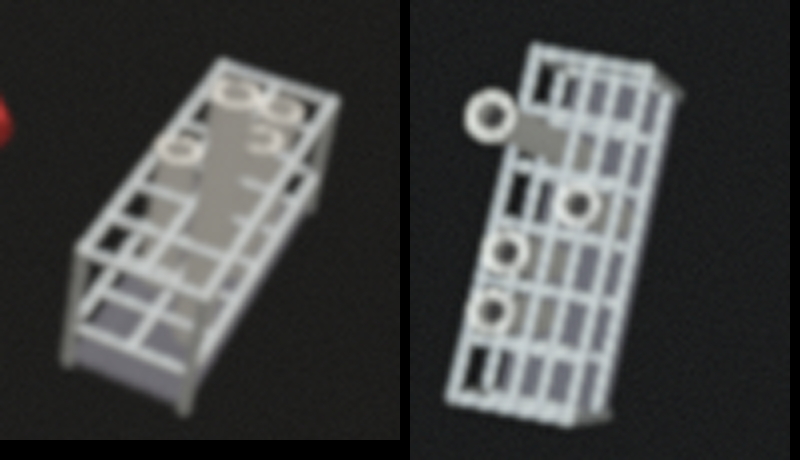

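```bash
python3 - <<'E'
from h import *
import pickle
from scipy.optimize import least_squares
C={n:pickle.load(open(n+'.pkl','rb')) for n in('scene','top')}
def circ(p):
    r=least_squares(lambda q:np.hypot(p[:,0]-q[0],p[:,1]-q[1])-q[2],[*p.mean(0),100],loss='soft_l1').x;return r
for n,c in C.items():
    P=cloud(c); X=P.reshape(-1,3); print('==',n)
    # disc top rim by edge of mask
    m=((np.abs(P[...,2]-60)<5)&(np.hypot(P[...,0]-580,P[...,1]+80)<118)).astype(np.uint8)
    k=m.copy(); cs,_=cv2.findContours(k,cv2.RETR_EXTERNAL,2); ct=max(cs,key=cv2.contourArea)
    h=cv2.convexHull(ct)[:,0]; W=plane_=np.array([plane(c,u,v,60) for u,v in h]); print('disc',circ(W[:,:2]),m.sum(),'zmed',np.median(P[...,2][m>0]))
    # tube rims: points z>165 and <192 near disc
    S=(P[...,2]>183)&(P[...,2]<194)&(np.hypot(P[...,0]-580,P[...,1]+80)<110)
    nl,L,st,ce=cv2.connectedComponentsWithStats(S.astype(np.uint8))
    for i in range(1,nl):
        if st[i,4]>8:
            q=P[L==i]; lo,hi=q.min(0),q.max(0); print('rim',st[i,4],ce[i].round(1),((lo+hi)/2).round(1),(hi-lo).round(1),plane(c,*ce[i],188).round(1))
    rk=(np.abs(P[...,2]-64)<5)&(np.abs(P[...,0]-513)<95)&(np.abs(P[...,1]-260)<95)
    q=X[rk.ravel()]; print('rack',q.shape,cv2.minAreaRect(q[:,:2].astype(np.float32)),np.median(q[:,2]))
    lt=(P[...,2]>122)&(P[...,2]<136)&(np.abs(P[...,0]-535)<60)&(np.abs(P[...,1]-270)<60)
    q=P[lt]; v,u=np.nonzero(lt); print('long',q.shape,((q.min(0)+q.max(0))/2).round(1),(q.max(0)-q.min(0)).round(1),u.min(),u.max(),v.min(),v.max(),plane(c,(u.min()+u.max())/2,(v.min()+v.max())/2,130).round(1))
E
```

```text
== scene
disc [582.43508953 -77.67732149 109.51011116] 5045 zmed 58.8470955517368
rim 44 [176.8 130.8] [ 511.7 -115.3  185.4] [17.9 17.6  4.6] [ 516.7 -112.8  188. ]
rim 46 [214.4 138.6] [515.3 -40.7 185.3] [17.4 16.1  4.5] [520.4 -38.1 188. ]
rim 51 [135.7 142.6] [ 575.2 -155.4  185.3] [17.1 16.9  4.6] [ 579.5 -152.2  188. ]
rim 64 [128.5 165. ] [ 641.6 -120.4  185.6] [17.5 16.9  4.9] [ 645.8 -117.6  188. ]
rim 74 [170.2 174.8] [645.  -46.  185.6] [19.2 18.2  5.1] [648.4 -43.2 188. ]
rack (762, 3) ((502.71478271484375, 273.3030090332031), (54.47380447387695, 154.4059600830078), 77.98211669921875) 62.26660006896955
long (92, 3) [541.4 277.6 126.1] [18.7 16.4  8. ] 393 404 210 220 [547. 278. 130.]
== top
disc [578.56076926 -81.31235309 109.19727383] 9636 zmed 59.78344885310497
rim 67 [372.6 140.3] [645.4 -46.7 186.6] [16.6 15.9  6.4] [645.2 -46.9 188. ]
rim 75 [425.3 140.7] [ 642.5 -121.7  186.4] [17.3 16.7  6.7] [ 642.1 -121.2  188. ]
rim 74 [455.1 185. ] [ 576.2 -156.5  186.3] [17.6 16.8  6.1] [ 575.9 -156.3  188. ]
rim 61 [375.3 230.4] [515.9 -42.  186.5] [16.9 17.2  6. ] [515.2 -42.2 188. ]
rim 72 [430.6 230.8] [ 512.5 -117.   186.4] [16.9 17.6  6.4] [ 512.8 -116.9  188. ]
rack (1088, 3) ((502.5118408203125, 272.411376953125), (54.59849166870117, 154.03005981445312), 77.97341918945312) 63.56905411398907
long (63, 3) [541.9 276.5 127.2] [16.3 16.1  9.1] 155 166 219 229 [541.9 275.7 130. ]
```

```bash
python3 - <<'E'
from h import *
import pickle
C={n:pickle.load(open(n+'.pkl','rb')) for n in('scene','top')}
a=np.radians(117.85); ex=np.array([np.cos(a),np.sin(a)]); ey=np.array([-ex[1],ex[0]]); o=np.array([578.8,-81.3])
for n,c in C.items():
    P=cloud(c)
    m=(np.hypot(P[...,0]-581.6,P[...,1]+6.3)<24)&(P[...,2]>97)&(P[...,2]<108); q=P[m]; print(n,'cup',len(q),q.min(0).round(1),q.max(0).round(1),((q.min(0)+q.max(0))/2).round(1))
    r=(P[...,:2]-o)@ex; s=(P[...,:2]-o)@ey; z=P[...,2]
    for r0 in range(112,200,4):
        k=(r>=r0)&(r<r0+4)&(abs(s)<35)&(z>35)&(z<80)
        if k.sum()>2: print(r0,k.sum(),'s',s[k].min().round(1),s[k].max().round(1),'z',z[k].min().round(1),z[k].max().round(1))
E
```

```text
scene cup 121 [565.8 -20.2  97.1] [597.2   9.8 103.3] [581.5  -5.2 100.2]
112 12 s -4.4 0.0 z 44.8 53.4
116 9 s -4.8 1.4 z 48.8 52.1
120 8 s -4.5 1.5 z 48.8 52.4
124 40 s -21.2 17.3 z 35.6 69.2
128 57 s -23.7 17.0 z 36.3 70.0
132 67 s -22.0 16.3 z 35.4 70.6
136 25 s -19.6 3.9 z 40.4 68.2
140 32 s -12.7 2.5 z 38.7 61.6
144 23 s -11.4 4.2 z 42.0 60.4
148 27 s -12.0 4.2 z 42.5 60.1
152 27 s -13.0 7.2 z 41.5 61.2
156 30 s -11.7 5.0 z 42.1 60.3
160 30 s -12.2 5.7 z 40.0 60.8
164 28 s -12.8 4.6 z 39.5 60.3
168 25 s -13.2 3.7 z 43.3 60.8
172 30 s -15.2 4.2 z 42.6 61.1
176 36 s -14.4 5.6 z 42.1 63.2
180 3 s -6.9 4.4 z 58.8 62.0
top cup 151 [567.8 -22.5  97.3] [596.7   8.4 104.7] [582.3  -7.1 101. ]
112 9 s -3.3 3.6 z 48.7 54.9
116 11 s -3.4 3.6 z 52.2 55.0
120 9 s -3.5 3.3 z 50.7 54.7
124 37 s -19.8 19.3 z 65.8 72.1
128 57 s -20.2 19.8 z 51.0 72.2
132 81 s -19.3 19.7 z 37.0 71.3
136 31 s -11.5 10.9 z 50.5 63.1
140 29 s -10.5 10.7 z 50.1 62.7
144 27 s -9.8 10.0 z 48.3 61.8
148 31 s -10.0 10.4 z 51.5 62.3
152 31 s -11.3 11.0 z 50.9 62.9
156 30 s -11.6 10.8 z 50.5 61.8
160 31 s -10.7 10.6 z 50.3 62.4
164 31 s -11.1 11.0 z 48.7 61.9
168 33 s -11.2 11.0 z 51.3 62.3
172 33 s -12.9 12.5 z 51.7 65.3
176 37 s -13.7 13.0 z 39.6 66.2
```

>>> {"fn": "play_rows", "kwargs": {
  "deltas": [
    [0.8,-0.5,0,0,0,0,1],
    [0.8,-0.5,0,0,0,0,1],
    [0.8,-0.5,0,0,0,0,1],
    [0.8,-0.5,0,0,0,0,1],
    [0.8,-0.5,0,0,0,0,1],
    [0.8,-0.5,0,0,0,0,1],
    [0.8,-0.5,0,0,0,0,1],
    [0.8,-0.5,0,0,0,0,1]
  ],
  "squeeze": 30
}}

```text
time_s: 0.77
eef_pos: [484.1, 312.1, 231.0]
ee_rot: [-0.0, 0.222, 0.975, -0.0]
force: [0.5, -0.0, 0.0]
grip_width: 1.002
```

>>> {"fn": "play_rows", "kwargs": {
  "deltas": [
    [0.75,-0.45,0,0,0,0,1],
    [0.7,-0.45,0,0,0,0,1],
    [0,0,-0.8,0,0,0,1],
    [0,0,-0.8,0,0,0,1],
    [0,0,0,0,0,0,1],
    [0,0,0,0,0,0,1]
  ]
}}

```text
time_s: 1.27
eef_pos: [540.3, 277.3, 166.6]
ee_rot: [-0.001, 0.222, 0.975, -0.001]
force: [0.5, 1.2, 1.0]
grip_width: 1.003
```

>>> {"fn": "play_rows", "kwargs": {
  "deltas": [
    [0.035,-0.01,-0.7,0,0,0,1],
    [0,0,-0.7,0,0,0,1],
    [0,0,-0.6,0,0,0,1],
    [0,0,0,0,0,0,-1],
    [0,0,0,0,0,0,-1],
    [0,0,0,0,0,0,-1],
    [0,0,0,0,0,0,-1],
    [0,0,0,0,0,0,-1]
  ]
}}

```text
time_s: 1.93
eef_pos: [543.1, 277.4, 89.3]
ee_rot: [0.001, 0.221, 0.975, 0.001]
force: [-0.1, 0.4, -0.2]
grip_width: 0.298
```

>>> {"fn": "play_rows", "kwargs": {
  "deltas": [
    [0,0,0,0,0,0,-1],
    [0,0,0,0,0,0,-1],
    [0,0,0,0,0,0,-1]
  ]
}}

```text
time_s: 2.18
eef_pos: [542.9, 277.2, 88.7]
ee_rot: [0.001, 0.222, 0.975, 0.0]
force: [-0.9, -0.4, 6.7]
grip_width: 0.175
```

>>> {"fn": "play_rows", "kwargs": {
  "deltas": [
    [0,0,0.3,0,0,0,-1],
    [0,0,0.6,0,0,0,-1],
    [0,0,0.6,0,0,0,-1],
    [0,0,0.6,0,0,0,-1],
    [0,0,0.6,0,0,0,-1],
    [0,0,0.6,0,0,0,-1],
    [0,0,0.2,0,0,0,-1],
    [0,0,0,0,0,0,-1]
  ],
  "squeeze": 40
}}

```text
time_s: 2.85
eef_pos: [542.9, 277.3, 229.8]
ee_rot: [0.002, 0.222, 0.975, 0.001]
force: [-0.1, 0.1, 0.3]
grip_width: 0.174
```

>>> {"fn": "play_rows", "kwargs": {
  "deltas": [
    [0.1,-0.7,0,0,0,0,-1],
    [0.1,-0.7,0,0,0,0,-1],
    [0.1,-0.7,0,0,0,0,-1],
    [0.1,-0.7,0,0,0,0,-1],
    [0.1,-0.7,0,0,0,0,-1],
    [0.1,-0.7,0,0,0,0,-1],
    [0,0,0,0,0,0,-1],
    [0,0,0,0,0,0,-1]
  ]
}}

```text
time_s: 3.52
eef_pos: [565.9, 108.1, 225.8]
ee_rot: [-0.001, 0.223, 0.975, -0.0]
force: [-0.6, 0.6, -0.4]
grip_width: 0.178
```

```bash
cat > look.py <<'E'
from h import *
import pickle,sys
s=sensors.sense(); print(s['eef_pos'],s['ee_rot'],s['force'],s['grip_width'])
C={n:capture(n) for n in('scene','top')}; pickle.dump(C,open(sys.argv[1]+'.pkl','wb'))
x,y=s['eef_pos'][:2]
cv2.imwrite(f'pics/{sys.argv[1]}.png',np.hstack([C[n]['pixels'][:,:,::-1][:420,80:480] for n in C]))
for n,c in C.items():
    P=cloud(c); m=(np.hypot(P[...,0]-x,P[...,1]-y)<25)
    for z0 in range(60,int(s['eef_pos'][2])-5,10):
        k=m&(P[...,2]>=z0)&(P[...,2]<z0+10)
        if k.sum()>5:
            q=P[k]; v,u=np.nonzero(k); print(n,z0,k.sum(),q.mean(0).round(1),(q.max(0)-q.min(0)).round(1),u.mean().round(1),v.mean().round(1))
E
python3 look.py l1
```

```text
[565.91598444 108.075444   225.8299259 ] [-1.26722389e-03  2.22669738e-01  9.74893097e-01 -1.74948178e-04] [-0.59002544  0.55369004 -0.35261915] 0.1781753430950876
scene 140 38 [569.1 110.9 146.8] [10.8 15.4  7.3] 288.1 191.4
scene 150 60 [569.2 110.4 155.1] [10.7 15.7  9.6] 287.8 186.8
scene 160 59 [568.9 110.5 164.9] [11.3 15.7  9.7] 288.1 181.2
scene 170 63 [569.4 110.6 174.9] [10.  15.6  9.4] 288.1 175.8
scene 180 64 [569.6 110.1 184.9] [ 9.4 15.5  9.6] 287.8 170.0
scene 190 64 [569.5 110.2 195. ] [ 9.  15.7  9.5] 288.0 164.0
scene 200 67 [569.6 110.2 205. ] [ 9.9 16.1  9.8] 288.0 158.1
scene 210 60 [570.1 110.7 214.8] [ 7.9 15.5  9.7] 288.3 152.3
```

View pics/l1.png

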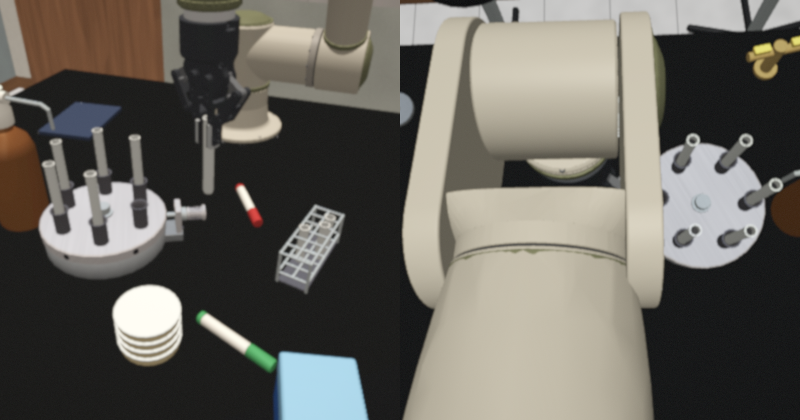

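>>> {"fn": "play_rows", "kwargs": {
  "deltas": [
    [0.1,-0.7,0,0,0,0,-1],
    [0.1,-0.7,0,0,0,0,-1],
    [0.1,-0.7,0,0,0,0,-1],
    [0.1,-0.76,0,0,0,0,-1],
    [0,0,0,0,0,0,-1],
    [0,0,0,0,0,0,-1],
    [0,0,0,0,0,0,-1]
  ]
}}

```text
time_s: 4.2
eef_pos: [582.1, -3.9, 227.0]
ee_rot: [-0.0, 0.221, 0.975, 0.0]
force: [-0.0, 0.3, 0.2]
grip_width: 0.178
```

```bash
python3 look.py l2; python3 - <<'E'
from h import *
import pickle
c=pickle.load(open('l2.pkl','rb'))['scene']; P=cloud(c)
# cup outline columns in scene vs tube: depth-selected
m=(np.hypot(P[...,0]-581.6,P[...,1]+6.3)<24)
for lo,hi in((66,90),(99,106),(145,200)):
    k=m&(P[...,2]>lo)&(P[...,2]<hi); q=P[k]; print(lo,k.sum(),((q.min(0)+q.max(0))/2).round(1),q.min(0).round(1),q.max(0).round(1))
E
```

```text
[582.09607442  -3.94088934 226.96226009] [-3.56208318e-04  2.20993579e-01  9.75275175e-01  2.08504084e-04] [-0.0379548   0.25887911  0.16349171] 0.17842050822461816
scene 60 93 [588.6  -0.8  64.5] [36.2 43.3  9.9] 221.3 225.4
scene 70 68 [589.7  -1.   75.2] [19.5 22.5  9.5] 220.5 220.7
scene 80 87 [587.2  -2.2  85.6] [23.3 24.8  9.6] 220.0 214.7
scene 90 136 [581.5  -6.   95.1] [27.6 26.5 10. ] 219.1 207.7
scene 100 79 [581.3  -5.7 101.4] [32.8 28.7  4. ] 219.0 204.6
scene 140 31 [ 5.855e+02 -4.000e-01  1.472e+02] [ 9.4 13.1  7.6] 218.5 182.8
scene 150 55 [585.3  -0.  155.3] [12.8 15.3  9.5] 218.5 178.4
scene 160 53 [ 5.858e+02 -3.000e-01  1.654e+02] [ 9.1 14.4  9.8] 217.6 173.1
scene 170 57 [585.3  -0.  175.1] [11.3 16.   9.9] 217.4 167.5
scene 180 57 [ 5.856e+02 -3.000e-01  1.848e+02] [10.9 13.4  9.8] 216.7 162.1
scene 190 64 [585.4   0.  195.2] [12.7 16.1  9.5] 216.4 156.0
scene 200 58 [ 5.858e+02 -1.000e-01  2.052e+02] [11.7 13.3  9.6] 215.7 150.3
scene 210 64 [ 5.857e+02 -2.000e-01  2.150e+02] [11.7 16.1  9.9] 215.1 144.4
scene 220 59 [5.874e+02 2.000e-01 2.261e+02] [17.9 28.8  9.8] 214.2 138.2
66 191 [583.2  -5.   78.1] [571.3 -17.4  66.2] [595.2   7.4  90. ]
99 90 [581.1  -5.5 101.5] [564.7 -19.9  99.1] [597.5   8.8 104. ]
145 312 [583.6  -2.7 172.5] [576.8 -10.8 145.3] [590.3   5.3 199.6]
```

>>> {"fn": "play_rows", "kwargs": {
  "deltas": [
    [0,-0.065,0,0,0,0,-1],
    [0,0,-0.4,0,0,0,-1],
    [0,0,-0.4,0,0,0,-1],
    [0,0,-0.2,0,0,0,-1],
    [0,0,0,0,0,0,-1],
    [0,0,0,0,0,0,-1],
    [0,0,0,0,0,0,-1]
  ]
}}

```text
time_s: 4.88
eef_pos: [582.6, -7.9, 188.3]
ee_rot: [0.001, 0.221, 0.975, -0.0]
force: [-0.5, 0.2, -0.2]
grip_width: 0.175
```

>>> {"fn": "play_rows", "kwargs": {
  "deltas": [
    [0,0,-0.15,0,0,0,-1],
    [0,0,-0.15,0,0,0,-1],
    [0,0,0,0,0,0,-1],
    [0,0,0,0,0,0,-1]
  ]
}}

```text
time_s: 5.22
eef_pos: [582.1, -7.9, 174.9]
ee_rot: [-0.0, 0.222, 0.975, -0.0]
force: [0.2, -0.8, -0.2]
grip_width: 0.176
```

>>> {"fn": "play_rows", "kwargs": {
  "deltas": [
    [0,0.02,-0.15,0,0,0,-1],
    [0,0,-0.15,0,0,0,-1],
    [0,0,-0.15,0,0,0,-1],
    [0,0,0,0,0,0,-1],
    [0,0,0,0,0,0,-1]
  ]
}}

```text
time_s: 5.63
eef_pos: [582.1, -7.1, 156.8]
ee_rot: [-0.0, 0.222, 0.975, -0.0]
force: [-0.4, 0.5, 0.5]
grip_width: 0.181
```

>>> {"fn": "play_rows", "kwargs": {
  "deltas": [
    [0,0,-0.1,0,0,0,-1],
    [0,0,-0.05,0,0,0,-1],
    [0,0,0,0,0,0,-1],
    [0,0,0,0,0,0,-1]
  ]
}}

```text
time_s: 5.97
eef_pos: [582.2, -7.1, 151.2]
ee_rot: [-0.0, 0.222, 0.975, -0.0]
force: [0.6, -0.5, 0.0]
grip_width: 0.176
```

>>> {"fn": "play_rows", "kwargs": {
  "deltas": [
    [0,0,-0.05,0,0,0,-1],
    [0,0,-0.03,0,0,0,-1],
    [0,0,0,0,0,0,-1],
    [0,0,0,0,0,0,-1]
  ]
}}

```text
time_s: 6.3
eef_pos: [582.2, -7.1, 148.0]
ee_rot: [-0.0, 0.222, 0.975, -0.0]
force: [-0.4, -0.0, -0.2]
grip_width: 0.176
```

>>> {"fn": "play_rows", "kwargs": {
  "deltas": [
    [0,0,-0.04,0,0,0,-1],
    [0,0,0,0,0,0,-1],
    [0,0,0,0,0,0,-1]
  ]
}}

```text
time_s: 6.55
eef_pos: [582.4, -7.2, 146.8]
ee_rot: [0.0, 0.222, 0.975, 0.0]
force: [0.3, 1.1, 2.3]
grip_width: 0.178
```

>>> {"fn": "play_rows", "kwargs": {
  "deltas": [
    [0,0,-0.03,0,0,0,-1],
    [0,0,0,0,0,0,-1],
    [0,0,0,0,0,0,-1]
  ]
}}

```text
time_s: 6.8
eef_pos: [582.8, -7.2, 146.7]
ee_rot: [0.001, 0.222, 0.975, -0.0]
force: [-1.7, 0.0, 10.0]
grip_width: 0.174
```

```bash
python3 look.py l3 | head -1; python3 - <<'E'
from h import *
import pickle
c=pickle.load(open('l3.pkl','rb'))['scene']; P=cloud(c)
m=(np.hypot(P[...,0]-582,P[...,1]+6)<14)&(P[...,2]>106)&(P[...,2]<205)
q=P[m]; print(m.sum(),q.max(0),q.min(0))
cv2.imwrite('pics/l3c.png',cv2.resize(c['pixels'][90:260,110:310],None,fx=4,fy=3.5)[:,:,::-1])
E
```

```text
[582.75711641  -7.22281108 146.68742879] [ 1.08228399e-03  2.21515076e-01  9.75156346e-01 -1.29880702e-05] [-1.65070658e+00  5.23077854e-03  1.00398121e+01] 0.17441090699589626
350 [595.87194232   7.93838719 204.73409821] [572.90009182 -19.75441792 106.15192464]
```

View pics/l3c.png

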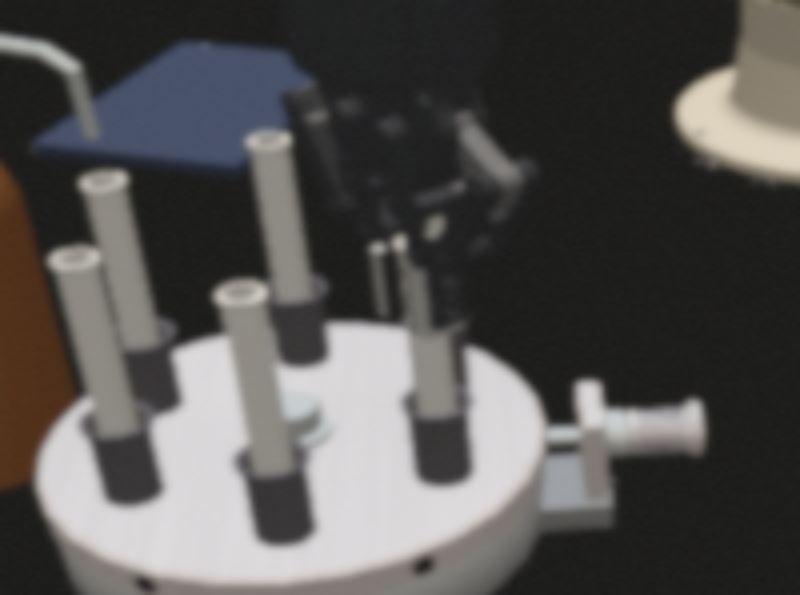

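The image shows the tube standing upright in the empty cup (crop ≈ (440,400)). It stopped firmly at the predicted height with 10 N of push, so it is on the floor of the cup. I'll release it and rise.

>>> {"fn": "play_rows", "kwargs": {
  "deltas": [
    [0,0,0.03,0,0,0,-1],
    [0,0,0,0,0,0,-0.5],
    [0,0,0,0,0,0,-0.2],
    [0,0,0,0,0,0,0],
    [0,0,0,0,0,0,0],
    [0,0,0,0,0,0,0]
  ]
}}

```text
time_s: 7.4
eef_pos: [582.2, -7.1, 146.3]
ee_rot: [-0.0, 0.222, 0.975, -0.0]
force: [0.2, 0.5, -1.0]
grip_width: 0.503
```

>>> {"fn": "play_rows", "kwargs": {
  "deltas": [
    [0,0,0.3,0,0,0,0],
    [0,0,0.6,0,0,0,0],
    [0,0,0.6,0,0,0,0],
    [0,0,0.6,0,0,0,0],
    [0,0,0.3,0,0,0,0],
    [0,0,0,0,0,0,0]
  ]
}}

```text
time_s: 7.9
eef_pos: [583.2, -7.3, 245.4]
ee_rot: [0.003, 0.222, 0.975, 0.0]
force: [0.7, 0.5, -0.6]
grip_width: 0.502
```

>>> {"fn": "play_rows", "kwargs": {
  "deltas": [
    [-0.3,0.24,0,0,0,-0.88,0.2],
    [-0.3,0.24,0,0,0,-0.87,0.2],
    [-0.3,0.24,0,0,0,-0.87,0.2],
    [-0.3,0.24,0,0,0,-0.87,0.2],
    [-0.3,0.24,0,0,0,-0.87,0.2],
    [-0.3,0.24,0,0,0,-0.87,0.2],
    [-0.2,0.26,0,0,0,-0.86,0.2],
    [0,0,0,0,0,0,0.2]
  ]
}}

```text
time_s: 8.57
eef_pos: [500.8, 62.3, 241.6]
ee_rot: [-0.001, 0.517, 0.856, -0.0]
force: [0.5, 0.2, -0.5]
grip_width: 0.601
```

>>> {"fn": "play_rows", "kwargs": {
  "deltas": [
    [0,0,0,0,0,0,0.2],
    [0,0,0,0,0,0,0.2]
  ]
}}

```text
time_s: 8.73
eef_pos: [502.5, 60.5, 241.9]
ee_rot: [-0.0, 0.515, 0.857, -0.0]
force: [0.2, -0.1, -0.5]
grip_width: 0.601
```

```bash
cat > k.py <<'E'
from h import *
s=sensors.sense(); r=R.from_quat(np.array(s['ee_rot'])[[1,2,3,0]]).as_matrix()
print(s['eef_pos'],s['force'],s['grip_width'],'jaw',np.degrees(np.arctan2(r[1,1],r[0,1])),r[:,2])
E
python3 k.py; python3 - <<'E'
from h import *
c=capture('scene');P=cloud(c)
m=(np.hypot(P[...,0]-582,P[...,1]+6)<22)&(P[...,2]>106)&(P[...,2]<205)
q=P[m]
for lo,hi in((110,130),(140,160),(165,182),(183,194)):
    w=q[(q[:,2]>lo)&(q[:,2]<hi)]; print(lo,len(w),((w.min(0)+w.max(0))/2).round(1))
print(q[:,2].max())
E
```

```text
[502.50238019  60.46622475 241.90800272] [ 0.24573854 -0.08067278 -0.50891339] 0.6014951684919785 jaw 27.987966494842492 [-6.85529251e-04 -1.12813460e-04 -9.99999759e-01]
110 100 [583.5  -6.  120. ]
140 102 [583.7  -4.9 150. ]
165 101 [581.4  -6.7 173.5]
183 58 [580.9  -6.2 185.4]
187.5875973817711
```

>>> {"fn": "play_rows", "kwargs": {
  "deltas": [
    [0.025,0.015,-0.8,0,0,0,0.2],
    [0,0,-0.8,0,0,0,0.2],
    [0,0,-0.8,0,0,0,0.2],
    [0,0,-0.8,0,0,0,0.2],
    [0,0,-0.4,0,0,0,0.2],
    [0,0,0,0,0,0,0.2],
    [0,0,0,0,0,0,0.2]
  ]
}}

```text
time_s: 9.37
eef_pos: [503.5, 61.1, 98.3]
ee_rot: [-0.0, 0.516, 0.857, -0.0]
force: [0.3, 0.7, 0.0]
grip_width: 0.6
```

>>> {"fn": "play_rows", "kwargs": {
  "deltas": [
    [0,0,-0.4,0,0,0,0.2],
    [0,0,-0.4,0,0,0,0.2],
    [0,0,-0.4,0,0,0,0.2],
    [0,0,-0.4,0,0,0,0.2],
    [0,0,0,0,0,0,0.2],
    [0,0,0,0,0,0,0.2]
  ]
}}

```text
time_s: 9.87
eef_pos: [504.1, 61.3, 35.6]
ee_rot: [0.001, 0.516, 0.857, 0.0]
force: [1.2, -0.2, 1.3]
grip_width: 0.603
```

```bash
python3 k.py; python3 - <<'E'
from h import *
c=capture('scene'); cv2.imwrite('pics/k1.png',cv2.resize(c['pixels'][130:270,180:340],None,fx=5,fy=4.2)[:,:,::-1])
E
```

```text
[504.05407943  61.25353524  35.60905292] [ 1.16210125 -0.23622739  1.26264796] 0.6029524656860543 jaw 27.87397766837766 [ 1.26529465e-03 -1.61633510e-04 -9.99999186e-01]
```

View pics/k1.png

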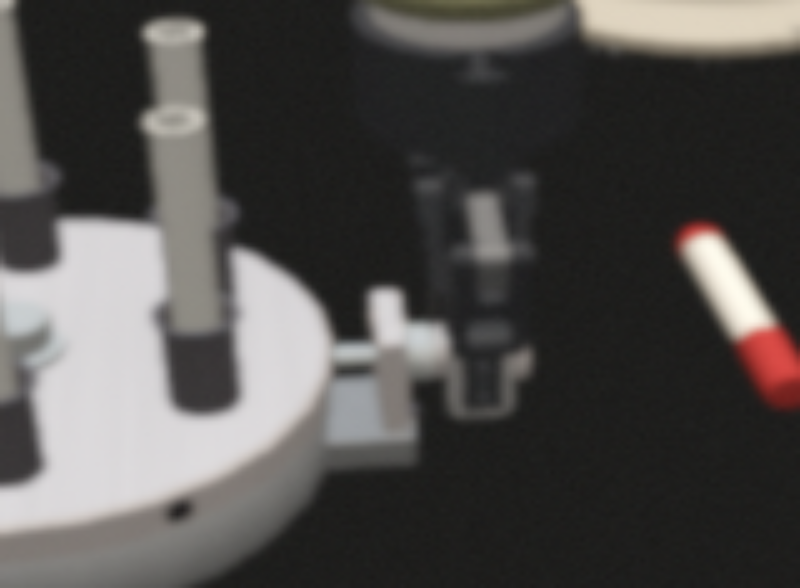

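The picture shows the fingers straddling the knob waist (crop ≈ (485,350)), clear of the bracket, and the loaded tube standing upright. Next: down 4 mm and close.

>>> {"fn": "play_rows", "kwargs": {
  "deltas": [
    [0,0,-0.1,0,0,0,0.2],
    [0,0,0,0,0,0,-0.2],
    [0,0,0,0,0,0,-0.5],
    [0,0,0,0,0,0,-1],
    [0,0,0,0,0,0,-1],
    [0,0,0,0,0,0,-1],
    [0,0,0,0,0,0,-1]
  ],
  "squeeze": 70
}}

```text
time_s: 10.5
eef_pos: [503.2, 61.3, 31.2]
ee_rot: [0.0, 0.516, 0.857, -0.0]
force: [-3.6, -0.9, 6.1]
grip_width: 0.233
```

```bash
python3 k.py
```

```text
[503.23662727  61.31711887  31.20049249] [-3.55360985 -0.88199399  6.06890813] 0.2333051142080042 jaw 27.87624237068816 [-2.69735588e-06 -3.81553655e-04 -9.99999927e-01]
```

>>> {"fn": "play_rows", "kwargs": {
  "deltas": [
    [-0.047,0.088,0,0,0,0,-1],
    [-0.047,0.088,0,0,0,0,-1],
    [-0.047,0.088,0,0,0,0,-1],
    [0,0,0,0,0,0,-1],
    [0,0,0,0,0,0,-1]
  ]
}}

```text
time_s: 10.92
eef_pos: [498.3, 70.8, 31.2]
ee_rot: [0.001, 0.516, 0.857, -0.001]
force: [0.2, -9.9, 2.8]
grip_width: 0.23
```

>>> {"fn": "play_rows", "kwargs": {
  "deltas": [
    [-0.035,0.066,0,0,0,0,-1],
    [-0.012,0.022,0,0,0,0,-1],
    [0,0,0,0,0,0,-1],
    [0,0,0,0,0,0,-1]
  ]
}}

```text
time_s: 11.25
eef_pos: [496.6, 74.0, 31.3]
ee_rot: [0.002, 0.516, 0.857, -0.001]
force: [0.0, -11.3, 2.8]
grip_width: 0.237
```

>>> {"fn": "play_rows", "kwargs": {
  "deltas": [
    [-0.025,0.045,0,0,0,0,-1],
    [0,0,0,0,0,0,-1],
    [0,0,0,0,0,0,-1]
  ]
}}

```text
time_s: 11.5
eef_pos: [495.8, 75.5, 31.2]
ee_rot: [0.002, 0.516, 0.857, -0.001]
force: [1.6, -14.3, 1.4]
grip_width: 0.236
```

>>> {"fn": "play_rows", "kwargs": {
  "deltas": [
    [-0.012,0.022,0,0,0,0,-1],
    [0,0,0,0,0,0,-1],
    [0,0,0,0,0,0,-1]
  ]
}}

```text
time_s: 11.75
eef_pos: [495.8, 75.6, 31.3]
ee_rot: [0.003, 0.516, 0.857, -0.001]
force: [3.3, -18.6, -0.4]
grip_width: 0.235
```

```bash
python3 - <<'E'
from h import *
import pickle
c=capture('scene'); P=cloud(c); o=pickle.load(open('l2.pkl','rb'))['scene']
a=np.radians(117.85); ex=np.array([np.cos(a),np.sin(a)]); ey=np.array([-ex[1],ex[0]])
for n,d in(('before',o),('now',c)):
    Q=cloud(d); r=(Q[...,:2]-[578.8,-81.3])@ex; s=(Q[...,:2]-[578.8,-81.3])@ey
    k=(abs(s+5)<22)&(r>140)&(r<215)&(Q[...,2]>38)&(Q[...,2]<66)&(d['pixels'].min(-1)>90); print(n,'bright knob r range',np.percentile(r[k],[1,99]).round(1),k.sum())
S=(P[...,2]>183)&(P[...,2]<194)&(np.hypot(P[...,0]-580,P[...,1]+80)<110)
nl,L,st,ce=cv2.connectedComponentsWithStats(S.astype(np.uint8))
for i in range(1,nl):
    if st[i,4]>8: q=P[L==i]; print(((q.min(0)+q.max(0))/2).round(1))
cv2.imwrite('pics/k2.png',c['pixels'][:,:,::-1])
E
python3 k.py
```

```text
before bright knob r range [140.2 180.2] 260
now bright knob r range [140.2 196. ] 157
[ 512.2 -115.2  185.4]
[514.8 -40.5 185.4]
[ 575.7 -155.   185.4]
[581.5  -6.3 185.5]
[ 641.  -121.5  185.5]
[645.2 -45.6 185.6]
[495.82087054  75.59584573  31.28349748] [  3.09790079 -18.70915501  -0.75402245] 0.2306322090999925 jaw 27.892675929565446 [ 0.0033918  -0.00423392 -0.99998528]
```

View pics/k2.png

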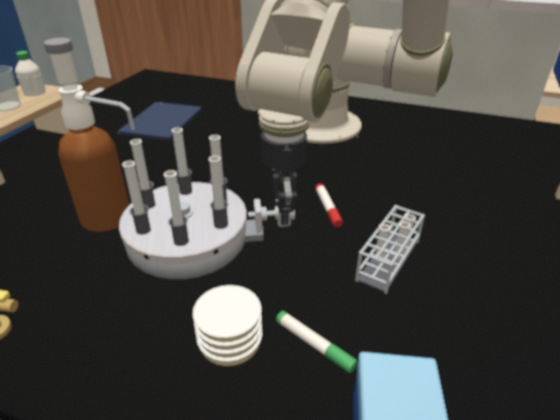

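The knob's outer end moved from r = 180 to 196 mm, so the pin is fully back. All six tubes stand at the same height, and the carousel and bench things are where they were. Handing in while holding.

```bash
python3 -c "
from h import *
print(order.finish_job()); print(sensors.sense()['time_s'])"
```

```text
the job is handed in; nothing more can be done
None
the job is handed in; nothing more can be done
```

The long tube is standing in the empty cup, and I handed the job in with the index pin pulled fully back and still held by its knob.

- **Tube:** I lowered it until it stopped at the expected height with about 10 N on it, then let go. Its top now measures level with the five loaded tubes, to within 0.2 mm.
- **Index pin:** The gripper and knob moved about 16 mm outwards, by both the arm's reading and the camera. The pull then rose to about 19 N with no more movement, so the pin is against its stop. The grip is set to 70 N.
- **Surroundings:** The other five tubes stayed within about 1 mm, which is measuring noise, so the carousel did not turn. In the last picture the rack, markers and petri stack look untouched.
- **Time and checks:** The job took about 12 s. The two cameras disagreed by about 2 mm on the cup's position, so I checked the tube against the cup before lowering it. No check failed.

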